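# Seal the airtight food box

## Task

Close the clear food box airtight: pick its white lid up by the bar on top, set it squarely and loosely on the box and let go, without forcing it. Then press the lid's edge down point by point, going round it, until it is fully home and flush on the rim all the way round. Leave the other things on the table alone.

Things in the scene. Friction and masses are not known exactly. Their poses are not given: they have to be found in the camera images.
- foodbox: clear rectangular food box, open on top, garlic inside; it stands fast. Outside 120 x 160 mm (its x, y) and 90 mm high, walls 5 mm; a lip makes the rim 128 x 168 mm. Origin: centre of its underside. Inside the mouth, 5 mm below the rim, a dark springy rubber gasket runs round; it leaves an opening of 101 x 141 mm
- foodbox_rim (a point): centre of the box's mouth, level with the top of the rim (90 mm above the table); axes as the box's
- lid_grip (a point): the loose white lid (about 0.16 kg), given at the middle of its bar grip, 42 mm above the plug's underside; it starts plug down on the table. The bar is 14 mm wide (lid's x), 54 mm long (lid's y), its top 10 mm above this point; the lid's top face is 16 mm below this point. When the lid is fully home on the box this point is 20 mm above the rim. The lid fits either way round
- lid: the same lid, origin at the centre of its plug's underside. Plate 128 x 168 mm (its x, y), 4 mm thick, its underside 22 mm above the origin. The plug below it is 22 mm deep, at most 104 x 144 mm, tapered over its lower 13 mm to 94 x 134 mm. Set loosely on the box it rests on the gasket, its plate some 6 to 10 mm above the rim
- lid_corner0 (a point): point on the lid's top face at its (-x, -y) corner, 50 and 70 mm from the middle, a good place to press; 4 mm above the rim when fully home. Pushing a corner home takes roughly 10 to 20 N; the gasket then holds it, but the opposite side can rise a little, so a second round may be needed
- lid_corner1 (a point): the same at the (+x, -y) corner
- lid_corner2 (a point): the same at the (+x, +y) corner
- lid_corner3 (a point): the same at the (-x, +y) corner
- yoghurt: bystander: small round yoghurt pot, 72 mm wide, 71 mm high, loose; origin under its centre
- tin: bystander: small food tin, 57 mm wide, 72 mm high, loose; origin under its centre
- spice: bystander: slim spice jar with a black cap, 40 mm wide, 105 mm high, loose; origin under its centre

How it is judged:
By the outcome, as a careful person would: the job done as asked, in the order asked, and still so for the second after the job is handed in, with the robot touching nothing.
It also fails if it takes over 45 s, if anything falls off the work surface, if the arm or the gripper's body presses on something with over 40 N, if the wrist force passes 120 N, or if a joint passes its speed limit or range.

## Robot

A 6-joint arm with a two-finger parallel gripper is mounted at the origin on a cart in front of the work surface, level with it; the furniture and walls round the work are solid. World frame = base frame: x ahead of the robot, y to its left, z up, the work surface at z = 0. Lengths are in mm, angles in degrees, forces in N, time in s.
With the tool pointing down it reaches from about 350 to 975 mm from the base axis. Payload 17.4 kg.
Tool frame: the origin (TCP) lies at the very end of the fingers, on their centre line; the grasp point (between the pads) lies arm.hold_point_z behind it (arm.hold_point_z is the distance from the TCP to the grasp point, in mm); z points along the fingers, y is the line along which they close (so a half turn about z gives the same grasp; the last joint's range is limited). The gripper opens to 85 mm and grips with 20 to 120 N. Pads are 22 mm wide; open, the fingers measure 114 mm over their backs; the gripper's body (76 mm by 85 mm) begins 54 mm behind the grasp point. The pads swing forward as they close: fully open they stand 13 mm farther back than shut.
Start: joints at [66.818, 6.646, 82.598, -0, 90.757, -2.166], TCP at [242.084, 630.102, 231.303] pointing down, gripper open.
Joint ranges: [-162.19, 162.19], [-47.58, 125.68], [4.15, 143.07], [-65.23, 245.23], [0.69, 171.88], [-170.13, 170.13]. Speed limits (degrees/s): [108.29, 108.29, 127.2, 180, 180, 180].

## Interface

Orientations are given as [roll, pitch, yaw] about the fixed x, y, z axes, in that order (R = Rz(yaw) Ry(pitch) Rx(roll)).
In Python, from plant import arm gives the robot as it stands. The module is installed in compiled form; this text tells all that it offers.
- The arm moves only by the shell command python3 -m pendant 'ROWS' [OPENING] [FORCE]. ROWS is JSON, a list of rows, each an object of numbers: "tx", "ty", "tz": the shift along the tool's x, y, z in mm; "twist": the turn about the tool's z in rad. A call has 1 to 5 rows; each row is the pose to reach, as a shift and turn from the pose commanded when the call began, along the tool's axes at that moment; what a row does not reach only later rows make up. A row lasts 1/10 s, in which the tool goes at most 50 mm and 8.59 degrees, less where a joint would pass 70% of its speed; a pose out of reach is approached as far as the arm can. A call with a gripper value outside its range is refused whole. OPENING is the closure, from -1 (fully open) to 1 (shut), set as the call begins (- or left out, the last holds). The fingers move at their own pace and stop on an object; FORCE is the grip in N (left out, the last holds). Time passes only in rows, so rows that repeat a pose let the fingers close. It gives the time, the measured TCP pose, the force, the opening and the grip force at its end, in the units of the state.
- arm.sense(): the state, without advancing time (a new reading comes with each control period).
- arm.camera(name): name is "scene" or "top"; returns the picture (400x640x3 uint8, blue, green, red); there is no depth.
- arm.camera_info(name): a dict with "fx", "fy", "cx", "cy" (pixels), "xyz" and "rotation" of the camera in the world. Camera axes: x right, y up, looking along -z (the intrinsics and any distortion apply to the point x, -y, -z); pixel columns grow to the right and rows downward; lengths in mm; the calibration is good to about 2 mm. A picture is of the moment at which its call begins. camera_info takes no time and is no camera call.
- arm.close_job(): hands the job in; it is judged then, once.
The state is a dict: "clock": time; "joints": joint angles; "qvel": joint speeds; "effort": joint torques, N m; "tcp_pos": TCP position; "ee_rot": TCP orientation; "wrist_force": force on the tool from outside, world axes, zero at the start; "torque": the same for the moment, N m; "grip_width": finger opening in mm; "grip_force": force on a finger pad.
Only numpy, scipy, OpenCV 4.12 (cv2) and the standard library are available. Lean on these libraries where they do the work, as an engineer would, in place of code of your own. Each camera call takes 0.05 s, during which the arm holds its last target. There are 200 camera calls.

## Working session

There is one attempt and no reset: what is moved stays moved. The work goes in short steps, Python scripts to look and compute and a shell command to move; the robot and the scene stay as the last step left them, time stands still between calls to the robot, and variables do not carry over. Pictures are saved under pics/ and viewed, at most 10 in all, crops included, and the job is handed in when it is done.

```bash
mkdir -p pics
python3 - <<'E'
from plant import arm
import cv2
for n in("scene","top"):
    cv2.imwrite(f"pics/{n}0.png",arm.camera(n)); print(arm.camera_info(n))
s=arm.sense();print(s,arm.hold_point_z)
E
```

```text
{'fx': 376.22289012002864, 'fy': 376.22289012002864, 'cx': 323.2195345764512, 'cy': 206.15688011287602, 'xyz': array([325.38154333, 653.61870002, 687.07479544]), 'rotation': array([  44.50104719,    0.33176999, -151.33282636])}
{'fx': 450.73808948727725, 'fy': 450.73808948727725, 'cx': 324.61341614821595, 'cy': 196.45036875888997, 'xyz': array([ 399.30312446,  101.34383453, 1145.63451663]), 'rotation': array([ 10.66661696,   0.7531054 , -90.51335777])}
{'clock': 0.1, 'joints': array([ 6.68181426e+01,  6.67193640e+00,  8.26307330e+01,  2.06801991e-03,
        9.07579371e+01, -2.16689248e+00]), 'qvel': array([ 0.06078793, -0.00963612, -0.0946523 , -0.02433883, -0.00424451,
        0.00132016]), 'effort': array([ 1.98912581e-03, -7.33661413e+01, -6.33793616e+01,  1.22626074e-05,
        5.23368915e-03,  1.53202780e-05]), 'tcp_pos': array([242.00699778, 629.94356015, 230.6422615 ]), 'ee_rot': array([-1.79939515e+02, -4.35794268e-03,  1.58985059e+02]), 'wrist_force': array([-0.71869012,  0.75220326,  0.76857002]), 'torque': array([-0.03829632,  0.05741608, -0.04091974]), 'grip_force': 0.0, 'grip_width': 85.6588715724189} 18.700000000000003
```

View pics/top0.png

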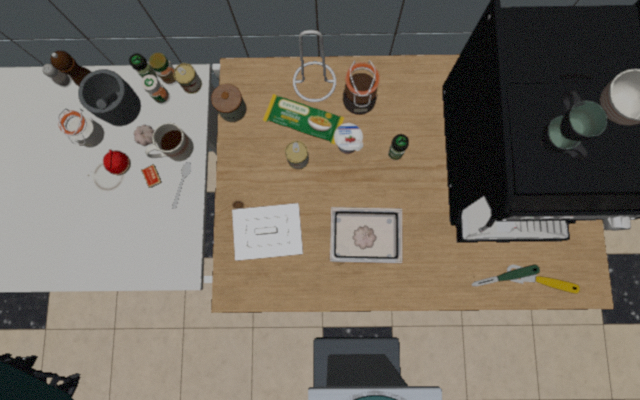

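View pics/scene0.png

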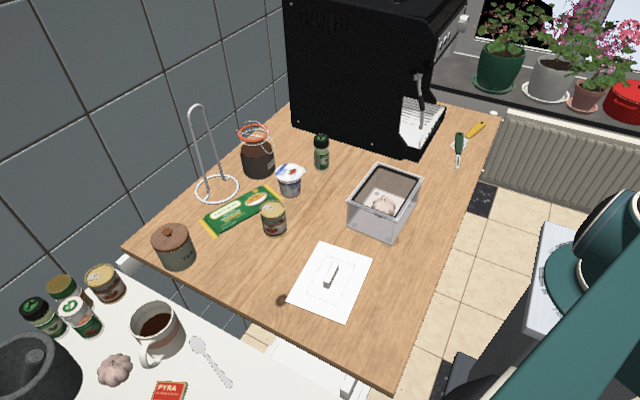

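The top view shows the lid near (267,232), its bar at about (265,231), and the box near (367,235). The scene view shows them near (330,280) and (385,200). I'll enlarge crops of both.

Run:
```python
import cv2,numpy as np
t=cv2.imread("pics/top0.png");s=cv2.imread("pics/scene0.png")
cv2.imwrite("pics/topc.png",cv2.resize(t[195:270,225:415],None,fx=4.2,fy=4.2,interpolation=cv2.INTER_CUBIC))
cv2.imwrite("pics/scenec.png",cv2.resize(s[150:330,270:440],None,fx=3.3,fy=3.3,interpolation=cv2.INTER_CUBIC))
```

```text
(no output)
```

View pics/topc.png

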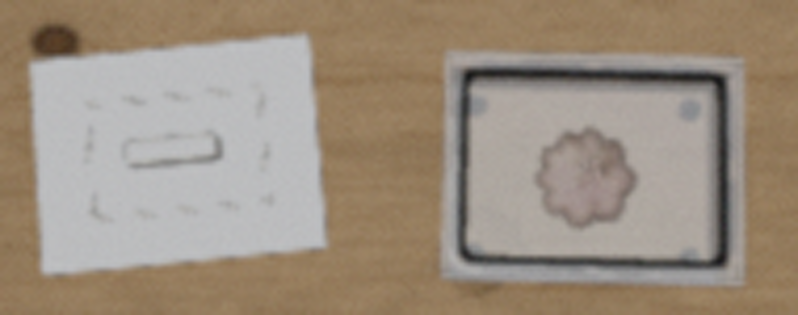

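View pics/scenec.png

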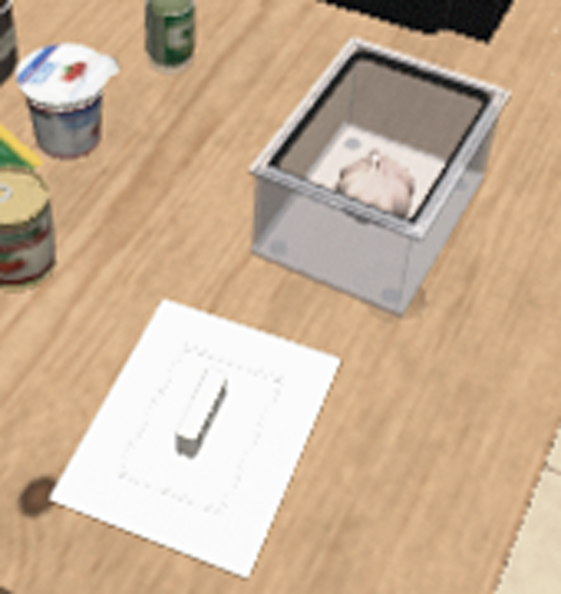

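The crops show the corners clearly: lid in the top crop at (30,62), (306,35), (326,247), (42,274), and the box rim at (446,52), (744,58), (741,285), (441,280). I'll fit the rectangle poses from both views.

```bash
cat > h.py <<'E'
import numpy as np
from plant import arm
from scipy.spatial.transform import Rotation as R
from scipy.optimize import least_squares
INF={n:arm.camera_info(n) for n in("top","scene")}
def proj(n,P):
    i=INF[n];c=(np.atleast_2d(P)-i["xyz"])@R.from_euler("xyz",i["rotation"],degrees=True).as_matrix()
    return np.c_[i["cx"]+i["fx"]*c[:,0]/-c[:,2], i["cy"]-i["fy"]*c[:,1]/-c[:,2]]
def rect(x,y,yaw,z,a=64,b=84):
    c,s=np.cos(np.radians(yaw)),np.sin(np.radians(yaw))
    L=np.array([[-a,-b],[a,-b],[a,b],[-a,b]])
    return np.c_[L@np.array([[c,s],[-s,c]])+[x,y],np.full(4,z)]
def fit(obs,z,x0):
    # obs {cam: 4 px}; corners paired by nearest
    def f(p):
        r=[]
        for n,o in obs.items():
            q=proj(n,rect(*p,z)); o=np.asarray(o,float)
            k=np.argmin(((q[:,None]-o[None])**2).sum(2),1); r.append((q-o[k]).ravel())
        return np.concatenate(r)
    s=least_squares(f,x0,diff_step=1e-4); return s.x,np.round(s.fun,1)
E
python3 - <<'E'
from h import *
T=lambda L:(np.array(L)+.5)/4.2-.5+[225,195]
S=lambda L:(np.array(L)+.5)/3.3-.5+[270,150]
lt,ls=T([(30,62),(306,35),(326,247),(42,274)]),S([(165,299),(341,359),(248,577),(50,499)])
bt,bs=T([(446,52),(744,58),(741,285),(441,280)]),S([(352,38),(510,95),(415,236),(253,170)])
for nm,t,s,z in(("lid",lt,ls,26),("box",bt,bs,90)):
    i=INF["top"];x0=None
    r=least_squares(lambda p:(proj("top",[p[0],p[1],z])[0]-t.mean(0)),[400,100]).x
    for o in({"top":t},{"scene":s},{"top":t,"scene":s}):
        print(nm,list(o),*fit(o,z,[*r,3.]))
E
```

```text
lid ['top'] [523.90944473 259.9745069    5.01233936] [ 0.   0.1  0.4 -0.2 -0.3 -0.2 -0.1  0.3]
lid ['scene'] [525.40545924 262.27130277   4.96540986] [ 0.3 -0.1 -0.3 -0.1 -0.2 -0.2  0.2  0.3]
lid ['top', 'scene'] [524.86005366 261.26602106   4.96572942] [-0.5 -0.3 -0.1 -0.6 -0.7 -0.6 -0.6 -0.1  0.7 -0.3  0.1 -0.4  0.3 -0.5
  0.7 -0. ]
box ['top'] [506.47745817  17.83372292  -1.95202082] [ 0.8  0.5 -0.2 -0.1 -0.3 -0.3 -0.3 -0.1]
box ['scene'] [508.94692289  21.75098322  -2.56141369] [ 0.7 -0.8  0.1 -0.7 -2.2 -0.5  1.3  1.2]
box ['top', 'scene'] [507.91645022  19.27773601  -2.25360046] [ 0.   0.  -0.7 -0.5 -0.7 -1.  -1.1 -0.9  1.3 -1.4  0.7 -1.1 -1.2 -0.8
  2.5  0.6]
```

```bash
python3 -m pendant '[{"tx":-40,"ty":-24},{"tx":-80,"ty":-48},{"tx":-119,"ty":-73},{"tx":-159,"ty":-97},{"tx":-198,"ty":-121.5}]' -1 40
python3 -m pendant '[{"tx":-40,"ty":-24},{"tx":-80,"ty":-48},{"tx":-119,"ty":-73},{"tx":-159,"ty":-97},{"tx":-198,"ty":-121.5}]'
python3 -m pendant '[{"twist":0.14},{"twist":0.28},{"twist":0.42},{"twist":0.56},{"twist":0.7}]'
python3 -m pendant '[{"twist":0.14},{"twist":0.28},{"twist":0.417},{"twist":0.417},{"twist":0.417}]'
python3 - <<'E'
from h import *
import cv2
s=arm.sense();print(s["clock"],s["tcp_pos"],s["ee_rot"],s["wrist_force"])
E
```

```text
0.1 [242.00699778 629.94356015 230.6422615 ] [-1.79939515e+02 -4.35794268e-03  1.58985059e+02] [-0.71869012  0.75220326  0.76857002]validation failed for argument at $[0]...
validation failed for argument at $[0]...
validation failed for argument at $[0]...
validation failed for argument at $[0]...
```

```bash
python3 -m pendant '[{"tx":-40,"ty":-24,"tz":0,"twist":0},{"tx":-80,"ty":-48,"tz":0,"twist":0},{"tx":-119,"ty":-73,"tz":0,"twist":0},{"tx":-159,"ty":-97,"tz":0,"twist":0},{"tx":-198,"ty":-121.5,"tz":0,"twist":0}]' -1 40
```

```text
clock: 0.6
tcp_pos: [384.1, 444.0, 231.0]
ee_rot: [-180.0, -0.0, 159.0]
wrist_force: [0.2, 0.4, 0.2]
grip_width: 85.3
grip_force: 0.0
```

```bash
python3 -m pendant '[{"tx":-40,"ty":-24,"tz":0,"twist":0},{"tx":-80,"ty":-48,"tz":0,"twist":0},{"tx":-119,"ty":-73,"tz":0,"twist":0},{"tx":-159,"ty":-97,"tz":0,"twist":0},{"tx":-198,"ty":-121.5,"tz":0,"twist":0}]' >/dev/null
python3 -m pendant '[{"tx":0,"ty":0,"tz":0,"twist":0.14},{"tx":0,"ty":0,"tz":0,"twist":0.28},{"tx":0,"ty":0,"tz":0,"twist":0.42},{"tx":0,"ty":0,"tz":0,"twist":0.56},{"tx":0,"ty":0,"tz":0,"twist":0.7}]'  >/dev/null
python3 -m pendant '[{"tx":0,"ty":0,"tz":0,"twist":0.14},{"tx":0,"ty":0,"tz":0,"twist":0.28},{"tx":0,"ty":0,"tz":0,"twist":0.417},{"tx":0,"ty":0,"tz":0,"twist":0.417},{"tx":0,"ty":0,"tz":0,"twist":0.417}]'
python3 -c "
from plant import arm
s=arm.sense();print(s['tcp_pos'],s['ee_rot'],s['joints'])"
```

```text
clock: 2.1
tcp_pos: [524.5, 261.2, 231.1]
ee_rot: [-180.0, 0.0, 95.2]
wrist_force: [0.4, 0.3, -0.2]
grip_width: 85.3
grip_force: 0.0
[524.52898792 261.21948985 231.08764148] [-1.79980855e+02  6.16271303e-03  9.52258426e+01] [ 2.39793593e+01 -4.43765301e+00  9.38592725e+01  3.19677354e-04
  9.05984908e+01  1.87535211e+01]
```

```bash
python3 -m pendant '[{"tx":0,"ty":0,"tz":45,"twist":0},{"tx":0,"ty":0,"tz":90,"twist":0},{"tx":0,"ty":0,"tz":135,"twist":0},{"tx":0,"ty":0,"tz":180,"twist":0},{"tx":0,"ty":0,"tz":195,"twist":0}]' >/dev/null
python3 -m pendant '[{"tx":0,"ty":0,"tz":3,"twist":0},{"tx":0,"ty":0,"tz":6,"twist":0},{"tx":0,"ty":0,"tz":6,"twist":0},{"tx":0,"ty":0,"tz":6,"twist":0},{"tx":0,"ty":0,"tz":6,"twist":0}]'
python3 -m pendant '[{"tx":0,"ty":0,"tz":0,"twist":0},{"tx":0,"ty":0,"tz":0,"twist":0},{"tx":0,"ty":0,"tz":0,"twist":0},{"tx":0,"ty":0,"tz":0,"twist":0},{"tx":0,"ty":0,"tz":0,"twist":0}]' 1 40
python3 -m pendant '[{"tx":0,"ty":0,"tz":0,"twist":0},{"tx":0,"ty":0,"tz":0,"twist":0},{"tx":0,"ty":0,"tz":0,"twist":0},{"tx":0,"ty":0,"tz":0,"twist":0},{"tx":0,"ty":0,"tz":0,"twist":0}]'
```

```text
clock: 3.1
tcp_pos: [525.1, 261.5, 31.6]
ee_rot: [179.9, -0.0, 95.0]
wrist_force: [-1.0, 0.2, -0.5]
grip_width: 85.1
grip_force: 0.0
clock: 3.6
tcp_pos: [524.7, 261.3, 30.5]
ee_rot: [180.0, -0.0, 95.0]
wrist_force: [-7.0, -3.4, 10.5]
grip_width: 12.9
grip_force: 40.0
clock: 4.1
tcp_pos: [524.7, 261.3, 30.5]
ee_rot: [180.0, -0.0, 95.0]
wrist_force: [-0.7, 0.9, 4.4]
grip_width: 13.2
grip_force: 39.9
```

```bash
python3 -m pendant '[{"tx":0,"ty":0,"tz":-20,"twist":0},{"tx":0,"ty":0,"tz":-50,"twist":0},{"tx":0,"ty":0,"tz":-90,"twist":0},{"tx":0,"ty":0,"tz":-125,"twist":0},{"tx":0,"ty":0,"tz":-140,"twist":0}]' 
python3 -m pendant '[{"tx":-20,"ty":-3,"tz":0,"twist":0},{"tx":-50,"ty":-8,"tz":0,"twist":0},{"tx":-85,"ty":-14,"tz":0,"twist":0},{"tx":-120,"ty":-19,"tz":0,"twist":0},{"tx":-155,"ty":-25,"tz":0,"twist":0}]' >/dev/null
python3 -m pendant '[{"tx":-30,"ty":-5,"tz":0,"twist":0.03},{"tx":-55,"ty":-9,"tz":0,"twist":0.07},{"tx":-75,"ty":-12,"tz":0,"twist":0.1},{"tx":-84.5,"ty":-13.5,"tz":0,"twist":0.124},{"tx":-84.5,"ty":-13.5,"tz":0,"twist":0.124}]'
python3 -m pendant '[{"tx":0,"ty":0,"tz":30,"twist":0},{"tx":0,"ty":0,"tz":40,"twist":0},{"tx":0,"ty":0,"tz":40,"twist":0},{"tx":0,"ty":0,"tz":40,"twist":0}]'
python3 - <<'E'
from h import *
import cv2
t=arm.camera("top");s=arm.camera("scene");print(arm.sense()["tcp_pos"])
a=cv2.resize(t[195:275,310:420],None,fx=5,fy=5,interpolation=cv2.INTER_CUBIC)
b=cv2.resize(s[110:260,320:450],None,fx=4,fy=4,interpolation=cv2.INTER_CUBIC)
cv2.imwrite("pics/t1.png",t);cv2.imwrite("pics/s1.png",s)
cv2.imwrite("pics/t1c.png",a);cv2.imwrite("pics/s1c.png",b)
E
```

```text
clock: 4.6
tcp_pos: [525.2, 261.6, 173.5]
ee_rot: [179.8, -0.1, 95.0]
wrist_force: [0.2, -0.8, -1.6]
grip_width: 13.2
grip_force: 39.3
clock: 5.6
tcp_pos: [506.8, 18.7, 169.5]
ee_rot: [-179.9, 0.0, 87.8]
wrist_force: [0.2, 0.4, -1.7]
grip_width: 13.1
grip_force: 39.3
clock: 6.0
tcp_pos: [507.2, 19.8, 130.8]
ee_rot: [-180.0, -0.0, 87.9]
wrist_force: [-0.9, 0.0, -0.3]
grip_width: 13.2
grip_force: 39.2
[507.48751103  19.61229654 131.39430859]
```

View pics/t1c.png

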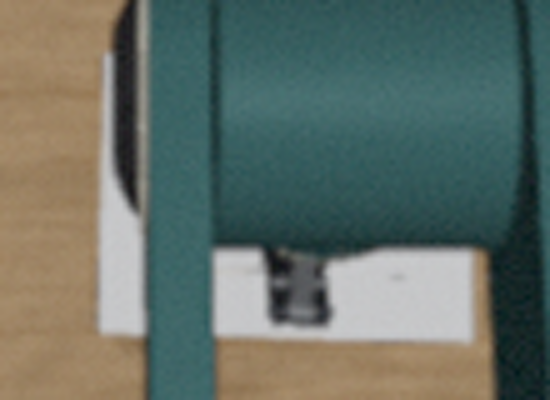

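View pics/s1c.png

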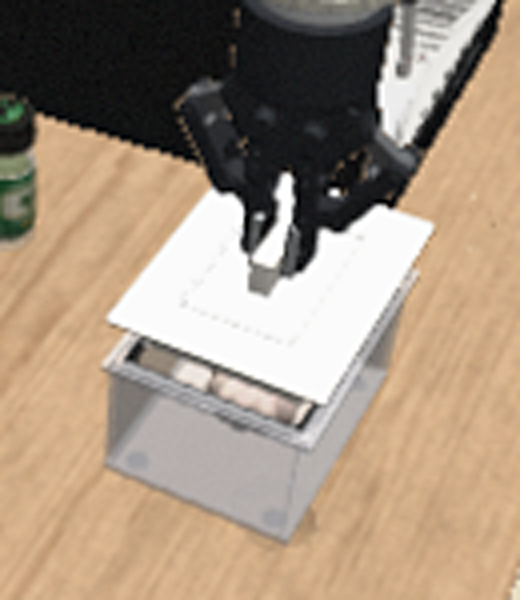

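The lid hangs over the box. In the scene crop its corners are at (107,320), (326,404), (434,228), with the rim's at (105,368), (303,445), (418,270). In the top crop the lid's near corners are (100,333) and (473,342). I'll fit both poses, camera by camera.

Run:
```python
from h import *
def fit2(obs,z,x0=(507.,19.,-2.)):
    def f(p):
        r=[]
        for n,o in obs.items():
            q=proj(n,rect(*p,z)); r.append((o-q[np.argmin(((q[None]-o[:,None])**2).sum(2),1)]).ravel())
        return np.concatenate(r)
    s=least_squares(f,x0,diff_step=1e-4);return np.round(s.x,2),np.round(s.fun,1)
S=lambda L:(np.array(L)+.5)/4-.5+[320,110]
T=lambda L:(np.array(L)+.5)/5-.5+[310,195]
ls=S([(107,320),(326,404),(434,228)]);lt=T([(100,333),(473,342)])
print("lid",fit2({"scene":ls},126.9),fit2({"top":lt},126.9))
print("rim",fit2({"scene":S([(105,368),(303,445),(418,270)])},90))
for z in(125,129):print(fit2({"scene":ls},z)[0])
```

```text
lid (array([506.07,  22.51,  -1.72]), array([ 0.3, -0.1,  0.1, -0.4, -0.4,  0.7])) (array([504.84,  17.79,  -1.91]), array([ 0.3,  0. , -0.3,  0. ]))
rim (array([510.13,  20.59,  -1.99]), array([ 1.8,  1.1, -1.5, -0.9, -0.2,  0.1]))
[506.58  20.53  -1.76]
[505.51  24.7   -1.69]
```

```bash
python3 -m pendant '[{"tx":0,"ty":2,"tz":0,"twist":0},{"tx":0,"ty":2,"tz":5,"twist":0},{"tx":0,"ty":2,"tz":12,"twist":0},{"tx":0,"ty":2,"tz":17,"twist":0},{"tx":0,"ty":2,"tz":18,"twist":0}]'
python3 -m pendant '[{"tx":0,"ty":0,"tz":1,"twist":0},{"tx":0,"ty":0,"tz":2,"twist":0},{"tx":0,"ty":0,"tz":2,"twist":0},{"tx":0,"ty":0,"tz":2,"twist":0}]'
python3 -m pendant '[{"tx":0,"ty":0,"tz":1,"twist":0},{"tx":0,"ty":0,"tz":2,"twist":0},{"tx":0,"ty":0,"tz":2,"twist":0},{"tx":0,"ty":0,"tz":2,"twist":0}]'
```

```text
clock: 6.6
tcp_pos: [508.6, 19.2, 111.2]
ee_rot: [-179.9, 0.0, 87.9]
wrist_force: [0.7, -0.8, -1.3]
grip_width: 12.9
grip_force: 39.2
clock: 7.0
tcp_pos: [509.1, 19.2, 110.5]
ee_rot: [180.0, 0.0, 87.9]
wrist_force: [-0.3, 1.3, -1.8]
grip_width: 13.3
grip_force: 39.2
clock: 7.4
tcp_pos: [509.1, 19.2, 108.4]
ee_rot: [180.0, 0.0, 87.9]
wrist_force: [0.6, 0.1, -1.5]
grip_width: 13.2
grip_force: 39.3
```

```bash
python3 -m pendant '[{"tx":0,"ty":0,"tz":0.7,"twist":0},{"tx":0,"ty":0,"tz":1.5,"twist":0},{"tx":0,"ty":0,"tz":1.5,"twist":0},{"tx":0,"ty":0,"tz":1.5,"twist":0}]'
python3 -c "
from plant import arm
s=arm.sense();print(s['wrist_force'],s['torque'],s['tcp_pos'])"
```

```text
clock: 7.8
tcp_pos: [509.3, 19.3, 107.1]
ee_rot: [180.0, -0.0, 87.9]
wrist_force: [2.6, -0.2, 1.4]
grip_width: 13.0
grip_force: 39.6
[ 2.60158891 -0.21835127  1.4305905 ] [ 0.04723734 -0.43421858  0.09453206] [509.29924761  19.26292451 107.05193252]
```

```bash
python3 -m pendant '[{"tx":0,"ty":0.7,"tz":0,"twist":0},{"tx":0,"ty":0.7,"tz":0,"twist":0},{"tx":0,"ty":0.7,"tz":0,"twist":0}]'
python3 -c "
from plant import arm
s=arm.sense();print(s['wrist_force'],s['torque'])"
python3 -m pendant '[{"tx":0,"ty":0.8,"tz":0,"twist":0},{"tx":0,"ty":0.8,"tz":0,"twist":0},{"tx":0,"ty":0.8,"tz":0,"twist":0}]'
python3 -c "
from plant import arm
s=arm.sense();print(s['wrist_force'],s['torque'])"
```

```text
clock: 8.1
tcp_pos: [509.6, 19.3, 106.9]
ee_rot: [-180.0, -0.0, 87.9]
wrist_force: [-2.4, 1.6, 4.7]
grip_width: 13.3
grip_force: 40.2
[-2.38326649  1.56438996  4.71984261] [0.12491414 0.51219667 0.07224949]
clock: 8.4
tcp_pos: [510.3, 19.2, 106.8]
ee_rot: [-179.9, -0.0, 87.9]
wrist_force: [-5.8, 1.1, 4.9]
grip_width: 13.1
grip_force: 40.3
[-5.83768047  1.135044    4.89447109] [0.14527189 0.86737221 0.00610548]
```

```bash
python3 -m pendant '[{"tx":0,"ty":-1,"tz":0,"twist":0},{"tx":0,"ty":-1,"tz":0,"twist":0}]'
python3 -m pendant '[{"tx":0,"ty":0,"tz":0,"twist":0},{"tx":0,"ty":0,"tz":0,"twist":0},{"tx":0,"ty":0,"tz":0,"twist":0},{"tx":0,"ty":0,"tz":0,"twist":0}]' -1 40
python3 -m pendant '[{"tx":0,"ty":0,"tz":-15,"twist":0},{"tx":0,"ty":0,"tz":-40,"twist":0},{"tx":0,"ty":0,"tz":-55,"twist":0}]'
python3 -m pendant '[{"tx":-35,"ty":0,"tz":0,"twist":0},{"tx":-70,"ty":-30,"tz":0,"twist":0},{"tx":-70,"ty":-50,"tz":0,"twist":0},{"tx":-70,"ty":-50,"tz":0,"twist":0},{"tx":-70,"ty":-50,"tz":0,"twist":0}]' 1 40
python3 - <<'E'
from h import *
import cv2
s=arm.camera("scene");t=arm.camera("top");q=arm.sense();print(q["tcp_pos"],q["wrist_force"])
cv2.imwrite("pics/s2c.png",cv2.resize(s[110:260,320:450],None,fx=4,fy=4,interpolation=cv2.INTER_CUBIC))
cv2.imwrite("pics/s2.png",s);cv2.imwrite("pics/t2.png",t)
E
```

```text
clock: 8.6
tcp_pos: [509.6, 19.2, 106.8]
ee_rot: [180.0, -0.0, 87.9]
wrist_force: [-1.4, 0.7, 2.2]
grip_width: 13.2
grip_force: 39.8
clock: 9.0
tcp_pos: [509.5, 19.2, 106.7]
ee_rot: [-180.0, 0.0, 87.9]
wrist_force: [-0.5, 0.2, 0.0]
grip_width: 70.5
grip_force: 0.0
clock: 9.3
tcp_pos: [510.1, 19.2, 164.6]
ee_rot: [179.9, -0.0, 87.9]
wrist_force: [0.4, -0.2, -0.1]
grip_width: 85.0
grip_force: 0.0
clock: 9.8
tcp_pos: [457.3, -49.0, 162.7]
ee_rot: [179.9, 0.0, 87.9]
wrist_force: [-0.2, 1.1, -0.1]
grip_width: 12.2
grip_force: 0.0
[457.55998411 -48.66166573 162.25323294] [-0.17400442 -1.18578191 -0.3503487 ]
```

View pics/s2c.png

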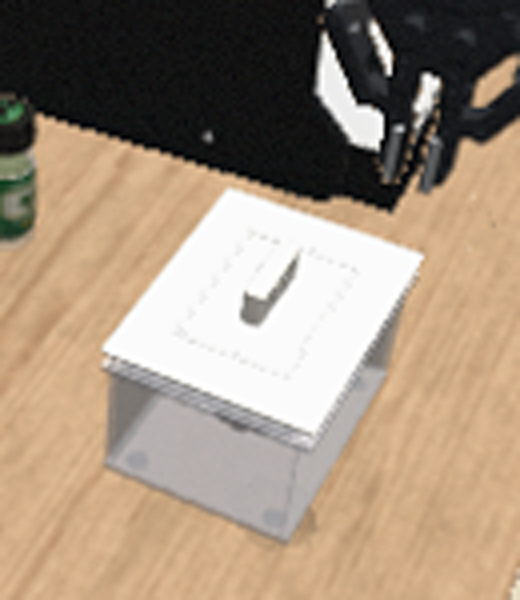

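The lid sits square and loose, a little above the rim. I'll press corner 0 next.

```bash
python3 -m pendant '[{"tx":0,"ty":0,"tz":30,"twist":0},{"tx":0,"ty":0,"tz":50,"twist":0},{"tx":0,"ty":0,"tz":58,"twist":0},{"tx":0,"ty":0,"tz":58,"twist":0}]'
python3 -m pendant '[{"tx":0,"ty":0,"tz":1,"twist":0},{"tx":0,"ty":0,"tz":2,"twist":0},{"tx":0,"ty":0,"tz":3,"twist":0},{"tx":0,"ty":0,"tz":4,"twist":0},{"tx":0,"ty":0,"tz":4,"twist":0}]'
python3 -m pendant '[{"tx":0,"ty":0,"tz":1,"twist":0},{"tx":0,"ty":0,"tz":2,"twist":0},{"tx":0,"ty":0,"tz":3,"twist":0},{"tx":0,"ty":0,"tz":3,"twist":0}]'
```

```text
clock: 10.3
tcp_pos: [457.0, -48.6, 103.1]
ee_rot: [-179.9, -0.0, 87.9]
wrist_force: [0.2, 0.9, 0.8]
grip_width: -0.1
grip_force: 0.0
clock: 10.8
tcp_pos: [457.4, -49.0, 100.5]
ee_rot: [179.9, 0.0, 87.9]
wrist_force: [0.8, -0.8, 3.4]
grip_width: 0.2
grip_force: 2.1
clock: 11.2
tcp_pos: [457.0, -48.9, 96.7]
ee_rot: [180.0, -0.0, 87.9]
wrist_force: [1.4, 1.6, 2.8]
grip_width: 0.0
grip_force: 1.1
```

```bash
python3 -m pendant '[{"tx":0,"ty":0,"tz":1,"twist":0},{"tx":0,"ty":0,"tz":2,"twist":0},{"tx":0,"ty":0,"tz":3,"twist":0},{"tx":0,"ty":0,"tz":3,"twist":0}]'
python3 -m pendant '[{"tx":0,"ty":0,"tz":0.5,"twist":0},{"tx":0,"ty":0,"tz":1,"twist":0},{"tx":0,"ty":0,"tz":1,"twist":0}]'
```

```text
clock: 11.6
tcp_pos: [457.5, -48.9, 95.3]
ee_rot: [179.9, -0.0, 87.9]
wrist_force: [-4.3, 1.9, 18.3]
grip_width: -0.5
grip_force: 8.9
clock: 11.9
tcp_pos: [457.7, -48.8, 95.0]
ee_rot: [179.9, -0.0, 87.9]
wrist_force: [-8.0, 2.2, 27.3]
grip_width: -0.0
grip_force: 13.5
```

```bash
python3 -m pendant '[{"tx":0,"ty":0,"tz":-16,"twist":0},{"tx":0,"ty":35,"tz":-20,"twist":0},{"tx":0,"ty":75,"tz":-20,"twist":0},{"tx":0,"ty":100,"tz":-18,"twist":0},{"tx":0,"ty":100,"tz":-12,"twist":0}]'
python3 -m pendant '[{"tx":0,"ty":0,"tz":2,"twist":0},{"tx":0,"ty":0,"tz":4,"twist":0},{"tx":0,"ty":0,"tz":6,"twist":0},{"tx":0,"ty":0,"tz":7,"twist":0},{"tx":0,"ty":0,"tz":8,"twist":0}]'
python3 -m pendant '[{"tx":0,"ty":0,"tz":1,"twist":0},{"tx":0,"ty":0,"tz":2,"twist":0},{"tx":0,"ty":0,"tz":3,"twist":0},{"tx":0,"ty":0,"tz":3,"twist":0}]'
python3 -m pendant '[{"tx":0,"ty":0,"tz":0.5,"twist":0},{"tx":0,"ty":0,"tz":1,"twist":0},{"tx":0,"ty":0,"tz":1,"twist":0}]'
```

```text
clock: 12.4
tcp_pos: [558.9, -52.7, 104.6]
ee_rot: [-180.0, 0.0, 87.9]
wrist_force: [-0.8, 0.5, -0.4]
grip_width: -0.2
grip_force: 0.0
clock: 12.9
tcp_pos: [556.7, -52.6, 97.4]
ee_rot: [179.9, 0.0, 87.9]
wrist_force: [-0.1, 0.2, 4.6]
grip_width: -0.2
grip_force: 2.3
clock: 13.3
tcp_pos: [556.9, -52.6, 95.1]
ee_rot: [180.0, 0.0, 87.9]
wrist_force: [-6.4, 0.6, 17.5]
grip_width: -0.2
grip_force: 8.5
clock: 13.6
tcp_pos: [557.0, -52.6, 94.9]
ee_rot: [180.0, 0.0, 87.9]
wrist_force: [-11.3, 0.8, 27.0]
grip_width: 0.2
grip_force: 12.7
```

```bash
python3 -m pendant '[{"tx":15,"ty":0,"tz":-18,"twist":0},{"tx":55,"ty":0,"tz":-22,"twist":0},{"tx":100,"ty":0,"tz":-22,"twist":0},{"tx":140,"ty":0,"tz":-20,"twist":0},{"tx":140,"ty":0,"tz":-15,"twist":0}]'
python3 -m pendant '[{"tx":0,"ty":0,"tz":3,"twist":0},{"tx":0,"ty":0,"tz":6,"twist":0},{"tx":0,"ty":0,"tz":8,"twist":0},{"tx":0,"ty":0,"tz":10,"twist":0},{"tx":0,"ty":0,"tz":11,"twist":0}]'
python3 -m pendant '[{"tx":0,"ty":0,"tz":1,"twist":0},{"tx":0,"ty":0,"tz":2,"twist":0},{"tx":0,"ty":0,"tz":3,"twist":0},{"tx":0,"ty":0,"tz":3,"twist":0}]'
python3 -m pendant '[{"tx":0,"ty":0,"tz":0.5,"twist":0},{"tx":0,"ty":0,"tz":1,"twist":0},{"tx":0,"ty":0,"tz":1,"twist":0}]'
```

```text
clock: 14.1
tcp_pos: [561.7, 91.0, 107.6]
ee_rot: [-180.0, -0.0, 88.1]
wrist_force: [-0.1, 0.3, 0.0]
grip_width: -0.1
grip_force: 0.0
clock: 14.6
tcp_pos: [562.3, 86.4, 97.0]
ee_rot: [180.0, -0.0, 87.8]
wrist_force: [-1.1, 3.0, 3.3]
grip_width: -0.2
grip_force: 1.5
clock: 15.0
tcp_pos: [562.2, 86.7, 94.0]
ee_rot: [180.0, 0.0, 87.9]
wrist_force: [-1.7, -2.0, 4.3]
grip_width: 0.2
grip_force: 2.5
clock: 15.3
tcp_pos: [562.3, 86.7, 94.0]
ee_rot: [180.0, 0.0, 87.9]
wrist_force: [-7.2, -2.9, 14.5]
grip_width: -0.3
grip_force: 7.6
```

```bash
python3 -m pendant '[{"tx":0,"ty":0,"tz":0.5,"twist":0},{"tx":0,"ty":0,"tz":1,"twist":0},{"tx":0,"ty":0,"tz":1,"twist":0}]'
python3 -m pendant '[{"tx":0,"ty":0,"tz":-16,"twist":0},{"tx":0,"ty":-35,"tz":-22,"twist":0},{"tx":0,"ty":-75,"tz":-22,"twist":0},{"tx":0,"ty":-100,"tz":-20,"twist":0},{"tx":0,"ty":-100,"tz":-14,"twist":0}]'
python3 -m pendant '[{"tx":0,"ty":0,"tz":2,"twist":0},{"tx":0,"ty":0,"tz":4,"twist":0},{"tx":0,"ty":0,"tz":6,"twist":0},{"tx":0,"ty":0,"tz":8,"twist":0},{"tx":0,"ty":0,"tz":10,"twist":0}]'
python3 -m pendant '[{"tx":0,"ty":0,"tz":1,"twist":0},{"tx":0,"ty":0,"tz":2,"twist":0},{"tx":0,"ty":0,"tz":3,"twist":0},{"tx":0,"ty":0,"tz":3,"twist":0}]'
python3 -m pendant '[{"tx":0,"ty":0,"tz":0.5,"twist":0},{"tx":0,"ty":0,"tz":1,"twist":0},{"tx":0,"ty":0,"tz":1,"twist":0}]'
```

```text
clock: 15.6
tcp_pos: [562.3, 86.7, 93.9]
ee_rot: [179.9, 0.0, 87.9]
wrist_force: [-10.8, -3.5, 25.3]
grip_width: 0.1
grip_force: 12.5
clock: 16.1
tcp_pos: [460.5, 91.0, 106.5]
ee_rot: [179.9, -0.0, 87.9]
wrist_force: [-0.2, 0.5, -0.2]
grip_width: -0.0
grip_force: 0.0
clock: 16.6
tcp_pos: [462.4, 91.0, 95.5]
ee_rot: [-180.0, 0.0, 87.9]
wrist_force: [-0.0, 0.3, 0.1]
grip_width: 0.3
grip_force: 0.0
clock: 17.0
tcp_pos: [462.3, 91.0, 94.0]
ee_rot: [180.0, 0.0, 87.9]
wrist_force: [-7.1, -1.6, 13.4]
grip_width: 0.1
grip_force: 6.7
clock: 17.3
tcp_pos: [462.4, 91.0, 93.9]
ee_rot: [180.0, 0.0, 87.9]
wrist_force: [-12.9, -2.8, 23.7]
grip_width: -0.1
grip_force: 12.2
```

```bash
python3 -m pendant '[{"tx":-15,"ty":0,"tz":-18,"twist":0},{"tx":-55,"ty":0,"tz":-24,"twist":0},{"tx":-100,"ty":0,"tz":-24,"twist":0},{"tx":-140,"ty":0,"tz":-20,"twist":0},{"tx":-140,"ty":0,"tz":-14,"twist":0}]'
python3 -m pendant '[{"tx":0,"ty":0,"tz":2,"twist":0},{"tx":0,"ty":0,"tz":4,"twist":0},{"tx":0,"ty":0,"tz":6,"twist":0},{"tx":0,"ty":0,"tz":8,"twist":0},{"tx":0,"ty":0,"tz":9,"twist":0}]'
python3 -m pendant '[{"tx":0,"ty":0,"tz":1,"twist":0},{"tx":0,"ty":0,"tz":2,"twist":0},{"tx":0,"ty":0,"tz":3,"twist":0},{"tx":0,"ty":0,"tz":3,"twist":0}]'
python3 -m pendant '[{"tx":0,"ty":0,"tz":0.5,"twist":0},{"tx":0,"ty":0,"tz":1,"twist":0},{"tx":0,"ty":0,"tz":1,"twist":0}]'
```

```text
clock: 17.8
tcp_pos: [456.9, -52.4, 106.2]
ee_rot: [179.9, 0.1, 87.7]
wrist_force: [-0.3, 0.7, -0.4]
grip_width: 0.2
grip_force: 0.0
clock: 18.3
tcp_pos: [457.0, -48.3, 96.7]
ee_rot: [-180.0, -0.0, 87.9]
wrist_force: [-1.3, -0.5, 0.5]
grip_width: -0.5
grip_force: 0.0
clock: 18.7
tcp_pos: [457.1, -48.9, 94.0]
ee_rot: [180.0, -0.0, 87.9]
wrist_force: [-0.2, 0.5, 2.5]
grip_width: -0.1
grip_force: 1.5
clock: 19.0
tcp_pos: [457.2, -48.9, 94.0]
ee_rot: [180.0, -0.0, 87.9]
wrist_force: [-6.8, 2.5, 14.3]
grip_width: 0.1
grip_force: 7.1
```

Corner 0 is now down to 94. I'll press it firmly, then corner 1 again, then recheck corners 2 and 3.

```bash
python3 -m pendant '[{"tx":0,"ty":0,"tz":0.5,"twist":0},{"tx":0,"ty":0,"tz":1,"twist":0},{"tx":0,"ty":0,"tz":1,"twist":0}]'
python3 -m pendant '[{"tx":0,"ty":0,"tz":-16,"twist":0},{"tx":0,"ty":35,"tz":-20,"twist":0},{"tx":0,"ty":75,"tz":-20,"twist":0},{"tx":0,"ty":100,"tz":-18,"twist":0},{"tx":0,"ty":100,"tz":-12,"twist":0}]'
python3 -m pendant '[{"tx":0,"ty":0,"tz":2,"twist":0},{"tx":0,"ty":0,"tz":4,"twist":0},{"tx":0,"ty":0,"tz":6,"twist":0},{"tx":0,"ty":0,"tz":8,"twist":0},{"tx":0,"ty":0,"tz":9,"twist":0}]'
python3 -m pendant '[{"tx":0,"ty":0,"tz":1,"twist":0},{"tx":0,"ty":0,"tz":2,"twist":0},{"tx":0,"ty":0,"tz":3,"twist":0},{"tx":0,"ty":0,"tz":3,"twist":0}]'
python3 -m pendant '[{"tx":15,"ty":0,"tz":-18,"twist":0},{"tx":55,"ty":0,"tz":-22,"twist":0},{"tx":100,"ty":0,"tz":-22,"twist":0},{"tx":140,"ty":0,"tz":-20,"twist":0},{"tx":140,"ty":0,"tz":-12,"twist":0}]'
python3 -m pendant '[{"tx":0,"ty":0,"tz":3,"twist":0},{"tx":0,"ty":0,"tz":6,"twist":0},{"tx":0,"ty":0,"tz":8,"twist":0},{"tx":0,"ty":0,"tz":9,"twist":0},{"tx":0,"ty":0,"tz":9,"twist":0}]'
python3 -m pendant '[{"tx":0,"ty":0,"tz":1,"twist":0},{"tx":0,"ty":0,"tz":2,"twist":0},{"tx":0,"ty":0,"tz":3,"twist":0},{"tx":0,"ty":0,"tz":3,"twist":0}]'
```

```text
clock: 19.3
tcp_pos: [457.3, -48.9, 93.9]
ee_rot: [179.9, 0.0, 87.9]
wrist_force: [-13.0, 3.0, 26.2]
grip_width: 0.1
grip_force: 12.8
clock: 19.8
tcp_pos: [559.3, -52.7, 104.1]
ee_rot: [180.0, 0.0, 87.9]
wrist_force: [0.3, 0.9, -0.2]
grip_width: -0.2
grip_force: 0.0
clock: 20.3
tcp_pos: [556.6, -52.6, 94.9]
ee_rot: [180.0, 0.0, 87.9]
wrist_force: [0.7, -0.2, 0.3]
grip_width: -0.0
grip_force: 0.0
clock: 20.7
tcp_pos: [557.0, -52.6, 94.0]
ee_rot: [180.0, 0.0, 87.9]
wrist_force: [-12.3, 1.1, 21.8]
grip_width: 0.0
grip_force: 11.0
clock: 21.2
tcp_pos: [562.3, 91.0, 104.6]
ee_rot: [179.9, -0.1, 88.1]
wrist_force: [0.3, -0.3, 0.4]
grip_width: -0.0
grip_force: 0.0
clock: 21.7
tcp_pos: [562.2, 86.7, 94.8]
ee_rot: [-180.0, 0.0, 87.8]
wrist_force: [-0.6, 0.4, 0.6]
grip_width: 0.0
grip_force: 0.0
clock: 22.1
tcp_pos: [562.4, 87.0, 94.0]
ee_rot: [179.9, 0.0, 87.9]
wrist_force: [-10.9, -4.0, 20.9]
grip_width: -0.4
grip_force: 10.3
```

```bash
python3 -m pendant '[{"tx":0,"ty":0,"tz":-16,"twist":0},{"tx":0,"ty":-35,"tz":-22,"twist":0},{"tx":0,"ty":-75,"tz":-22,"twist":0},{"tx":0,"ty":-100,"tz":-20,"twist":0},{"tx":0,"ty":-100,"tz":-12,"twist":0}]' >/dev/null
python3 -m pendant '[{"tx":0,"ty":0,"tz":3,"twist":0},{"tx":0,"ty":0,"tz":6,"twist":0},{"tx":0,"ty":0,"tz":8,"twist":0},{"tx":0,"ty":0,"tz":9,"twist":0},{"tx":0,"ty":0,"tz":9,"twist":0}]'
python3 -m pendant '[{"tx":0,"ty":0,"tz":1,"twist":0},{"tx":0,"ty":0,"tz":2,"twist":0},{"tx":0,"ty":0,"tz":3,"twist":0},{"tx":0,"ty":0,"tz":3,"twist":0}]'
python3 -m pendant '[{"tx":0,"ty":0,"tz":-16,"twist":0},{"tx":0,"ty":0,"tz":-60,"twist":0},{"tx":0,"ty":0,"tz":-100,"twist":0},{"tx":-40,"ty":0,"tz":-130,"twist":0},{"tx":-85,"ty":0,"tz":-130,"twist":0}]' >/dev/null
python3 -m pendant '[{"tx":-45,"ty":0,"tz":-10,"twist":0},{"tx":-90,"ty":0,"tz":-10,"twist":0},{"tx":-135,"ty":0,"tz":-10,"twist":0},{"tx":-180,"ty":0,"tz":-10,"twist":0},{"tx":-200,"ty":0,"tz":-10,"twist":0}]'
python3 - <<'E'
from h import *
import cv2
s=arm.camera("scene")
cv2.imwrite("pics/s3c.png",cv2.resize(s[100:260,240:450],None,fx=3.7,fy=3.7,interpolation=cv2.INTER_CUBIC))
E
```

```text
clock: 23.1
tcp_pos: [462.4, 91.0, 94.5]
ee_rot: [-180.0, 0.0, 87.9]
wrist_force: [-0.8, 0.2, 0.5]
grip_width: -0.0
grip_force: 0.0
clock: 23.5
tcp_pos: [462.6, 91.0, 93.9]
ee_rot: [179.9, -0.0, 87.9]
wrist_force: [-11.2, -2.8, 22.6]
grip_width: -0.0
grip_force: 11.7
clock: 24.5
tcp_pos: [451.1, -196.9, 232.2]
ee_rot: [180.0, 0.0, 87.7]
wrist_force: [0.1, 0.5, -0.2]
grip_width: 0.1
grip_force: 0.0
```

View pics/s3c.png

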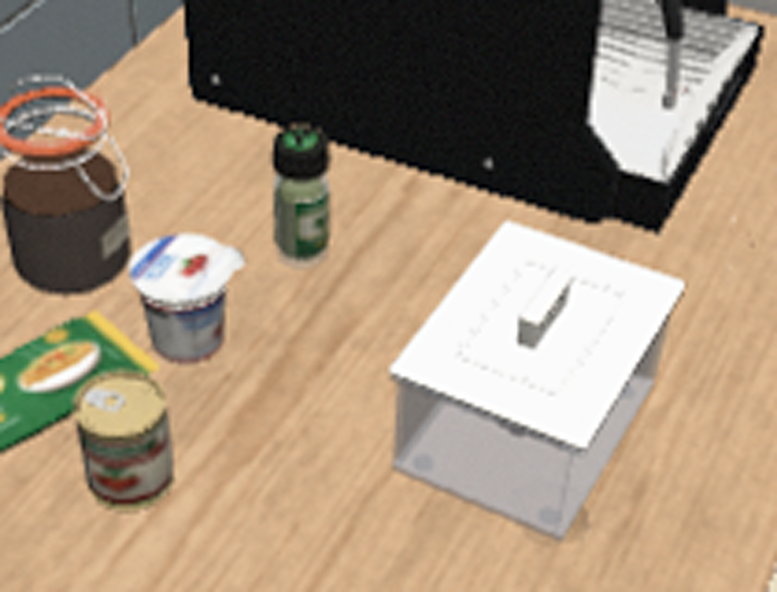

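The lid's edge runs flush on the rim, with corners at (393,373), (587,445), (684,287) and (508,222). The other things are where they were.

```bash
python3 -c "
from plant import arm
print(arm.close_job())"
```

```text
the job is handed in; nothing more can be done
None
```

The lid is on the box and pressed home: in the second round all four corners measured 94 mm, flush on the rim, the other items were not touched, and the job is handed in at about 24.5 s.

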